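Change the label rolls on the bread-labelling stand and reset its brake

TASK

Change the rolls on the label stand: switch its isolator off, take each spent core off its spindle and drop it into the yellow crate, and put every full label roll on a spindle of its own, upright and fully down on the collar. Once that is all done, turn the brake thumbscrew clockwise until it bottoms, back it off a quarter turn, and then switch the isolator on again. Do not shift the loaves of bread.

Things in the scene. Friction and masses are not known exactly. Their poses are not given: they have to be found in the camera images.
- stand: Grey roll stand fixed to the table: flat base 90 (x) x 380 (y) x 20 mm high, with a row of three identical bare steel spindles along its y axis and the brake block with the thumbscrew at its +y end. Origin on the table under the base, 5 mm from the base's middle along -y; z up. Its yaw varies a little.
- spindle0 (a point): Point on the axis of one of the three spindles (at y = -130 mm in the stand's frame, 90 mm apart), on top of its collar (48 mm across, 6 mm thick), where a roll or core stands: 26 mm above the table. The spindle is 18 mm in diameter, rises 79 mm above this point and tapers over its last 14 mm to 8 mm. It may carry a spent core at the start.
- spindle1 (a point): Point on the axis of one of the three spindles (at y = -40 mm in the stand's frame, 90 mm apart), on top of its collar (48 mm across, 6 mm thick), where a roll or core stands: 26 mm above the table. The spindle is 18 mm in diameter, rises 79 mm above this point and tapers over its last 14 mm to 8 mm. It may carry a spent core at the start.
- spindle2 (a point): Point on the axis of one of the three spindles (at y = 50 mm in the stand's frame, 90 mm apart), on top of its collar (48 mm across, 6 mm thick), where a roll or core stands: 26 mm above the table. The spindle is 18 mm in diameter, rises 79 mm above this point and tapers over its last 14 mm to 8 mm. It may carry a spent core at the start.
- roll0: Full roll of white paper labels, an upright hollow cylinder 60 mm in diameter and 70 mm tall with a 30 mm bore right through, about 0.16 kg, rigid; stands on the table on the robot's side of the stand at the start. Origin at the centre of its underside, z along its axis. May be absent (2 or 3 of the three are there).
- roll1: Full roll of white paper labels, an upright hollow cylinder 60 mm in diameter and 70 mm tall with a 30 mm bore right through, about 0.16 kg, rigid; stands on the table on the robot's side of the stand at the start. Origin at the centre of its underside, z along its axis. May be absent (2 or 3 of the three are there).
- roll2: Full roll of white paper labels, an upright hollow cylinder 60 mm in diameter and 70 mm tall with a 30 mm bore right through, about 0.16 kg, rigid; stands on the table on the robot's side of the stand at the start. Origin at the centre of its underside, z along its axis. May be absent (2 or 3 of the three are there).
- core0: Spent brown cardboard core, a hollow cylinder 40 mm in diameter and 75 mm tall with a 30 mm bore, 30 g, on one of the spindles at the start. Origin at the centre of its underside, z along its axis. May be absent (1 or 2 of the three are there).
- core1: Spent brown cardboard core, a hollow cylinder 40 mm in diameter and 75 mm tall with a 30 mm bore, 30 g, on one of the spindles at the start. Origin at the centre of its underside, z along its axis. May be absent (1 or 2 of the three are there).
- core2: Spent brown cardboard core, a hollow cylinder 40 mm in diameter and 75 mm tall with a 30 mm bore, 30 g, on one of the spindles at the start. Origin at the centre of its underside, z along its axis. May be absent (1 or 2 of the three are there).
- core0_mid (a point): The middle of core0, on its axis, 37.5 mm above its underside.
- core1_mid (a point): The middle of core1, on its axis, 37.5 mm above its underside.
- core2_mid (a point): The middle of core2, on its axis, 37.5 mm above its underside.
- crate: Small open yellow plastic crate fixed to the table, 170 (x) x 210 (y) x 90 mm high outside, walls and floor 5 mm. Origin on the table under its centre; z up. Its yaw varies a little.
- crate_in (a point): Centre of the crate's inner floor, 5 mm above the table.
- screw (a joint): Angle of the brake thumbscrew, rad: grows clockwise seen from above and bottoms against a hard stop at 5.5; starts between 1.0 and 3.2. Light to turn (about 0.05 N m), stays where it is left. A quarter turn back from the stop reads 3.93. The screw does not rise or sink.
- screw_grip (a point): Middle of the thumbscrew's black wing, on its upright axis, 88 mm above the table (x = 0, y = 155 mm on the stand). The wing is an upright bar 54 mm long, 12 mm thick, 34 mm high (top 17 mm above this point; under it a flange 38 mm across). The frame turns with it: x along the wing, y across it, z up. At joint value 0 its x is the stand's x. White mark on top of its -x half.
- lever (a joint): Angle of the isolator's lever, rad: 0 = off, leaning fully to the isolator's -x side (towards the robot); 1.2 = on, leaning fully to +x (away). Over-centre: pushed past upright (0.6) it falls to the far end and stays there; starts on. Under 2 N at the bar moves it.
- lever_tip (a point): Middle of the lever's black cross bar, which is 78 mm long along the isolator's y axis and 18 mm in diameter, 90 mm from the pivot.
- lever_pivot (a point): Middle of the lever's hinge axis, 60 mm above the table. The frame is that of the isolator: x the way the lever goes from off to on, y along the hinge, z up.
- isolator: Grey isolator box fixed to the table, 130 (x) x 90 (y) x 55 mm high, with a 90 mm T-shaped lever on top; a hinge barrel 24 mm in diameter and 50 mm long lies along the pivot. Origin on the table under its centre. Its yaw varies.
- loaf0: Tin loaf of brown bread, 196 x 100 x 96 mm, lying on the table, not to be shifted. Origin under its centre.
- loaf1: Tin loaf of brown bread, 196 x 100 x 96 mm, lying on the table, not to be shifted. Origin under its centre.
- loaf2: Tin loaf of brown bread, 196 x 100 x 96 mm, lying on the table, not to be shifted. Origin under its centre.
Mind the look-alikes: they are no part of the job. What is shaped like the roll2 but green is not meant.

How it is judged:
By the outcome, as a careful person would: the job done as asked, in the order asked, and still so for the second after the job is handed in, with the robot touching nothing.
Of core0, core1, core2 only 1 to 2 are there at a start; the rules pass over those that are not, and their reading is None.
Of roll0, roll1, roll2 only 2 to 3 are there at a start; the rules pass over those that are not, and their reading is None.
At some moment in a run one of roll0, roll1, roll2 may be knocked a few centimetres aside while the robot is not near it.
It also fails if it takes over 210 s, if anything falls off the work surface, if the arm or the gripper's body presses on something with over 40 N, if the wrist force passes 120 N, or if a joint passes its speed limit or range.

ROBOT

A 6-joint arm with a two-finger parallel gripper is mounted at the origin on the work surface. World frame = base frame: x ahead of the robot, y to its left, z up, the work surface at z = 0. Lengths are in m, angles in rad, forces in N, time in s.
With the tool pointing down it reaches from about 0.35 to 0.975 m from the base axis. Payload 7.1 kg.
Tool frame: the origin (TCP) lies on the centre line of the jaws, within the pads' length; the fingertips stand 22 mm ahead of it and the grasp point (between the pads) lies 3 mm ahead of it; z points along the fingers, y is the line along which they close (so a half turn about z gives the same grasp; the last joint's range is limited). The gripper opens to 88 mm and grips with 3 to 60 N. Pads are 20 mm wide; open, the fingers measure 115 mm over their backs; the gripper's body (75 mm by 178 mm) begins 61 mm behind the grasp point.
Start: joints at [1.111, 0.423, 1.63, -0, 1.089, -0.019], TCP at [0.267, 0.565, 0.209] pointing down, gripper open.
Joint ranges: [-3, 3], [-0.9, 2.11], [0.09, 2.58], [-1.31, 4.45], [0.11, 2.69], [-2.54, 2.54]. Speed limits (rad/s): [2.39, 2.39, 3.01, 3.14, 3.14, 3.14].

INTERFACE

Orientations are given as a unit quaternion [w, x, y, z].
In Python, from rig import get_state, read_camera, close_job gives the robot as it stands.
- The arm moves only by the tool drive_tool, never from a script. Its argument "moves" is a list of rows, each a list of 2 entries, a list of its own where there are three numbers: the shift along the tool's x, y, z in m, then the turn, a rotation vector about the tool's x, y, z in degrees. A call has 1 to 12 rows; each row is the pose to reach, as a shift and turn from the pose commanded when the call began, along the tool's axes at that moment; what a row does not reach only later rows make up. A row lasts 1/8 s, in which the tool goes at most 62.5 mm and 10.7 degrees, less where a joint would pass 70% of its speed; a pose out of reach is approached as far as the arm can. A call with a gripper value outside its range is refused whole. "claw" is the closure, from -1 (fully open) to 1 (shut), set as the call begins (left out, the last holds). The fingers move at their own pace and stop on an object; "squeeze" is the grip in N (left out, the last holds). Time passes only in rows, so rows that repeat a pose let the fingers close. It gives the time, the measured TCP pose, the force, the opening and the grip force at its end, in the units of the state.
- get_state(): the state, without advancing time (a new reading comes with each control period).
- read_camera(name): name is "scene" or "side" or "wrist"; returns a dict with "pixels" (384x512x3 uint8, blue, green, red), "range_z" (384x512 float32, m along the optical axis (not along the pixel's ray), 0 where there is no reading), "fx", "fy", "cx", "cy" (pixels), "rvec" (rotation vector, rad) and "tvec" (3), from world to camera coordinates, as OpenCV has them. Camera axes: x right, y down, z forward; pixel columns grow to the right and rows downward; lengths in m; the calibration is good to about 2 mm. A picture is of the moment at which its call begins.
- close_job(): hands the job in; it is judged then, once.
The state is a dict: "t": time; "qpos": joint angles; "dq": joint speeds; "tau": joint torques, N m; "tool_pos": TCP position; "tool_rot": TCP orientation; "force": force on the tool from outside, world axes, zero at the start; "wrist_torque": the same for the moment, N m; "gripper_width": finger opening in m; "grip_force": force on a finger pad.
Only numpy, scipy, OpenCV 4.12 (cv2) and the standard library are available. Lean on these libraries where they do the work, as an engineer would, in place of code of your own. Each camera call takes 0.05 s, during which the arm holds its last target. There are 200 camera calls.

## Working session

There is one attempt and no reset: what is moved stays moved. The work goes in short steps, Python scripts to look and compute and a tool call to move; the robot and the scene stay as the last step left them, time stands still between calls to the robot, and variables do not carry over. Pictures are saved under pics/ and viewed, at most 14 in all, crops included, and the job is handed in when it is done.

Besides the shell and the picture viewer there is one more tool, called after "Call:" as name([rows], argument=value, ...), one row to a line, values as JSON. drive_tool: Moves the arm, as the interface text tells. Its arguments: {"type":"object","properties":{"moves":{"type":"array","items":{"type":"array"}},"claw":{"type":"number"},"squeeze":{"type":"number"}},"required":["moves"]}

```bash
mkdir -p pics; ls; cat > h.py <<'E'
import numpy as np, cv2
from rig import get_state, read_camera, close_job
from scipy.spatial.transform import Rotation as R
def snap(n,f):
    c=read_camera(n); np.savez(f'{f}.npz',**c); cv2.imwrite(f'pics/{f}.png',c['pixels']); return c
def load(f): return dict(np.load(f'{f}.npz'))
def cloud(c):
    z=c['range_z']; v,u=np.mgrid[:z.shape[0],:z.shape[1]]
    P=np.stack([(u-c['cx'])/c['fx']*z,(v-c['cy'])/c['fy']*z,z],-1)
    M=cv2.Rodrigues(np.array(c['rvec'],float))[0]
    W=(P-np.array(c['tvec']).ravel())@M
    W[z==0]=np.nan; return W
def tool():
    s=get_state(); q=s['tool_rot']; return np.array(s['tool_pos']),R.from_quat([q[1],q[2],q[3],q[0]])
E
python3 - <<'E'
from h import *
for n in ['scene','side','wrist']:
    snap(n,n+'0')
s=get_state(); print(s); p,r=tool(); print(r.as_matrix().round(3))
E
```

```text
pics
{'t': 0.15, 'qpos': array([ 1.11101854e+00,  4.23627195e-01,  1.63052149e+00,  1.00680599e-06,
        1.08859014e+00, -1.89942991e-02]), 'dq': array([ 0.00027164, -0.00296213, -0.00217616,  0.00049506, -0.00029038,
        0.00065318]), 'tau': array([-2.03273949e-04, -5.44982171e+01, -2.73921329e+01,  6.43739523e-02,
        2.03733577e-02, -9.15055193e-05]), 'tool_pos': array([0.26642826, 0.56486953, 0.2087013 ]), 'tool_rot': array([-1.36315985e-04,  2.18612099e-01,  9.75811673e-01, -5.56640366e-04]), 'force': array([-1.12234803,  1.26117417, -0.69487357]), 'wrist_torque': array([ 0.08155144, -0.01122605, -0.01518615]), 'grip_force': 0.0, 'gripper_width': 0.08798058295964412}
[[-0.904  0.427 -0.001]
 [ 0.427  0.904 -0.001]
 [ 0.    -0.001 -1.   ]]
```

View pics/scene0.png

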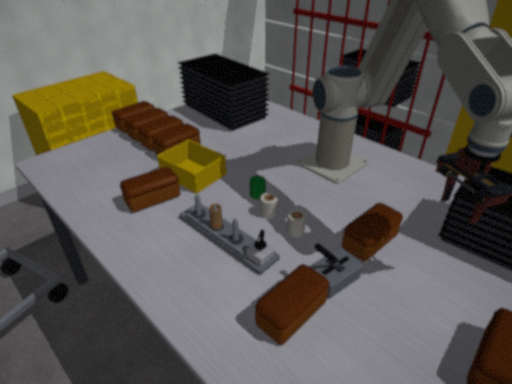

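View pics/side0.png

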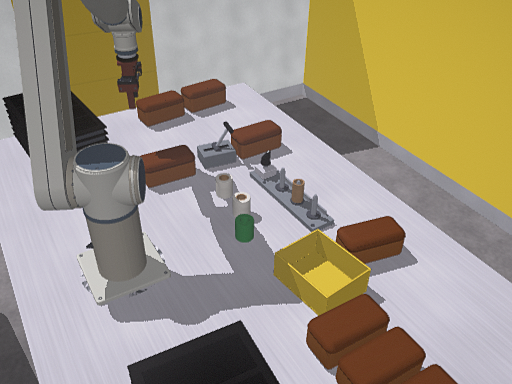

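The scene picture shows white rolls at (268,205) and (296,222), and a green look-alike at (258,187). One core is on the middle spindle at (216,217). The isolator at (335,265) sits between two loaves, and the crate is at (192,165). Next I'll build a top-down map from both cameras.

```bash
python3 - <<'E'
from h import *
# top-down map: x 0.2..1.1, y -0.6..0.6 ; 1.5mm/px... 
x0,x1,y0,y1=0.25,1.05,-0.55,0.5; s=560/(x1-x0)
H=int((x1-x0)*s);Wd=int((y1-y0)*s)
img=np.zeros((H,Wd,3),np.uint8); hm=np.full((H,Wd),-1.)
for f in ['scene0','side0']:
    c=load(f);W=cloud(c).reshape(-1,3);px=c['pixels'].reshape(-1,3)
    ok=np.isfinite(W[:,0])&(W[:,2]<0.2);W=W[ok];px=px[ok]
    r=((x1-W[:,0])*s).astype(int);cc=((y1-W[:,1])*s).astype(int)
    m=(r>=0)&(r<H)&(cc>=0)&(cc<Wd)
    for a,b,z,p in zip(r[m],cc[m],W[m,2],px[m]):
        if z>hm[a,b]: 
            hm[max(a-1,0):a+2,max(b-1,0):b+2]=np.maximum(hm[max(a-1,0):a+2,max(b-1,0):b+2],z); img[max(a-1,0):a+2,max(b-1,0):b+2]=p
for k in range(11):
    x=round(x0+.1*k,2); 
    if x<x1: cv2.putText(img,f'{x:.2f}',(0,int((x1-x)*s)),0,.4,(0,0,255)); cv2.line(img,(0,int((x1-x)*s)),(Wd,int((x1-x)*s)),(0,0,255),1) 
for k in range(11):
    y=round(y0+.1*k+.05,2); cv2.putText(img,f'{y:.1f}',(int((y1-y)*s),12),0,.4,(255,0,0)); cv2.line(img,(int((y1-y)*s),0),(int((y1-y)*s),H),(255,0,0),1)
cv2.imwrite('pics/top.png',img); print(img.shape)
E
```

```text
(560, 735, 3)
```

View pics/top.png

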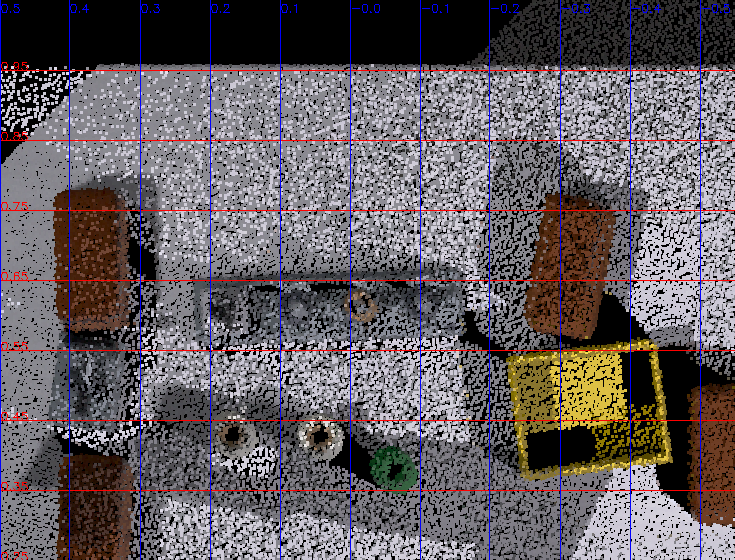

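```bash
python3 - <<'E'
from h import *
W=[];C=[]
for f in ['scene0','side0']:
    c=load(f);w=cloud(c).reshape(-1,3);ok=np.isfinite(w[:,0]);W.append(w[ok]);C.append(c['pixels'].reshape(-1,3)[ok])
W=np.vstack(W);C=np.vstack(C).astype(int)
def sel(x0,x1,y0,y1,z0,z1):
    m=(W[:,0]>x0)&(W[:,0]<x1)&(W[:,1]>y0)&(W[:,1]<y1)&(W[:,2]>z0)&(W[:,2]<z1);return W[m]
def rect(n,P): 
    r=cv2.minAreaRect((P[:,:2]*1000).astype(np.float32)); print(n,len(P),[np.round(a,1) for a in r])
rect('crate',sel(.33,.6,-.47,-.2,.082,.1))
rect('stand',sel(.54,.68,-.2,.3,.012,.024))
rect('iso',sel(.41,.578,.28,.46,.045,.058))
for n,b in dict(rollA=(.38,.48,.12,.22),rollB=(.38,.48,0,.1),green=(.33,.43,-.11,-.01)).items():
    P=sel(*b,.066,.076); (x,y),r=cv2.minEnclosingCircle((P[:,:2]*1000).astype(np.float32)); print(n,len(P),x,y,r,np.median(P[:,2]))
P=sel(.55,.68,-.06,.05,.097,.108);print('core',cv2.minEnclosingCircle((P[:,:2]*1000).astype(np.float32)),len(P))
for n,b in dict(s0=(.55,.68,-.15,-.07),s2=(.55,.68,.03,.12)).items():
    P=sel(*b,.05,.115);print(n,len(P),(P.min(0)+P.max(0))/2,P[:,:2].mean(0),P[:,2].max())
P=sel(.55,.68,.13,.22,.085,.112);rect('wing',P);print(P[:,2].max())
P=sel(.45,.66,.30,.45,.112,.16);rect('bar',P);print(P.mean(0),P.max(0))
rect('loafN',sel(.5,.82,.28,.46,.07,.098));rect('loafS',sel(.2,.42,.28,.46,.07,.098))
rect('loafE',sel(.5,.82,-.42,-.2,.05,.098))
E
```

```text
crate 1355 [array([ 491.8, -338.5]), array([233.2, 216.2]), np.float64(6.7)]
stand 2306 [array([610. ,  29.9]), array([100. , 386.8]), np.float64(2.1)]
iso 1269 [array([509. , 374.1]), array([ 97.7, 145.5]), np.float64(83.0)]
rollA 278 428.11102294921875 167.53843688964844 34.16852951049805 0.07026445616553524
rollB 272 425.7042236328125 42.12144470214844 32.969730377197266 0.07023615845219436
green 278 379.9603271484375 -64.4081039428711 34.2112922668457 0.07045832764089409
core ((613.4089965820312, -16.433713912963867), 25.289566040039062) 115
s0 149 [ 0.61558909 -0.10428728  0.07877206] [ 0.61649417 -0.10361277] 0.10735416859700973
s2 152 [0.60966916 0.0748828  0.07911429] [0.61059255 0.07604827] 0.10767176701126628
wing 154 [array([604.3, 180.8]), array([65. , 15.1]), np.float64(32.6)]
0.1090112240153712
bar 265 [array([548. , 369.9]), array([82.3, 40. ]), np.float64(83.0)]
[0.55718023 0.37030935 0.13892754] [0.57167999 0.40968663 0.14753045]
loafN 3141 [array([641.3, 366.1]), array([278.4, 109.3]), np.float64(1.8)]
loafS 2183 [array([301.1, 363. ]), array([109.7, 197.2]), np.float64(88.2)]
loafE 4030 [array([ 645.3, -298.6]), array([253.9, 199.1]), np.float64(12.9)]
```

```bash
cat > go.py <<'E'
import sys
from h import *
# usage: go.py x y z yawdeg [x y z yaw ...] -> tool-frame shift (m) and turn about tool z (deg), all from the present pose
p,r=tool(); a=list(map(float,sys.argv[1:]))
X=r.as_matrix()[:,0]; th=np.degrees(np.arctan2(X[1],X[0]))
M=r.as_matrix(); s=get_state()
print('t',round(s['t'],2),'at',p.round(4),'yaw',round(th,1),'tilt',np.degrees(np.arccos(-M[2,2])).round(2),'q6',round(s['qpos'][5],2),'w',round(s['gripper_width'],4),'g',round(s['grip_force'],1))
for i in range(0,len(a),4):
    d=r.inv().apply(np.array(a[i:i+3])-p); w=(a[i+3]-th+180)%360-180
    w=(w+90)%180-90
    print('shift',d.round(4),'turn z',round(-w,1))
E
python3 go.py .602 .3635 .215 173
```

```text
t 0.15 at [0.2664 0.5649 0.2087] yaw 154.7 tilt 0.07 q6 -0.02 w 0.088 g 0.0
shift [-0.3894 -0.039  -0.0063] turn z -18.3
```

Call:
drive_tool([
  [[-0.389,-0.039,-0.006],[0,0,-18.3]],
  [[-0.389,-0.039,-0.006],[0,0,-18.3]],
  [[-0.389,-0.039,-0.006],[0,0,-18.3]],
  [[-0.389,-0.039,-0.006],[0,0,-18.3]],
  [[-0.389,-0.039,-0.006],[0,0,-18.3]],
  [[-0.389,-0.039,-0.006],[0,0,-18.3]],
  [[-0.389,-0.039,-0.006],[0,0,-18.3]],
  [[-0.389,-0.039,-0.006],[0,0,-18.3]],
  [[-0.389,-0.039,-0.006],[0,0,-18.3]],
  [[-0.389,-0.039,-0.006],[0,0,-18.3]],
], claw=1, squeeze=5)

```text
t: 1.4
tool_pos: [0.6003, 0.3653, 0.2154]
tool_rot: [-0.0, 0.06, 0.998, -0.0]
force: [-0.3, 0.2, -0.4]
gripper_width: 0.0004
grip_force: 0.0
```

```bash
python3 go.py .602 .3635 .144 173 .505 .375 .144 173; python3 -c "
from h import *
snap('wrist','w1')"
```

```text
t 1.4 at [0.6003 0.3653 0.2154] yaw 173.2 tilt 0.02 q6 -0.92 w 0.0004 g 0.0
shift [-0.0019 -0.0016  0.0714] turn z 0.2
shift [ 0.0957 -0.0017  0.0714] turn z 0.2
```

View pics/w1.png

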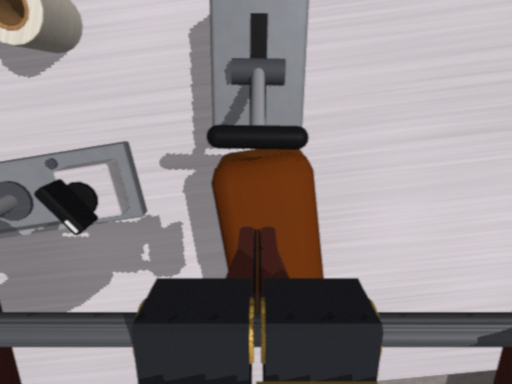

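The wrist view shows the lever bar at (258,137) in the on position, with the closed fingers beyond it. Next I lower and sweep toward −x.

Call:
drive_tool([
  [[-0.002,-0.002,0.035],[0,0,0]],
  [[-0.002,-0.002,0.071],[0,0,0]],
  [[-0.002,-0.002,0.071],[0,0,0]],
  [[0.02,-0.002,0.071],[0,0,0]],
  [[0.04,-0.002,0.071],[0,0,0]],
  [[0.06,-0.002,0.071],[0,0,0]],
  [[0.08,-0.002,0.071],[0,0,0]],
  [[0.1,-0.002,0.071],[0,0,0]],
  [[0.1,-0.002,0.071],[0,0,0]],
  [[0.06,-0.002,0.03],[0,0,0]],
  [[0.06,-0.002,-0.03],[0,0,0]],
  [[0.06,-0.002,-0.03],[0,0,0]],
])

```text
t: 2.95
tool_pos: [0.5456, 0.3708, 0.2509]
tool_rot: [0.004, 0.061, 0.998, 0.003]
force: [1.0, -0.6, 0.0]
gripper_width: 0.0008
grip_force: 0.0
```

```bash
python3 - <<'E'
from h import *
for f in ['scene','side']:
    c=snap(f,f+'1');W=cloud(c).reshape(-1,3)
    m=(W[:,0]>.41)&(W[:,0]<.66)&(W[:,1]>.3)&(W[:,1]<.45)&(W[:,2]>.112)&(W[:,2]<.16)
    print(m.sum(),np.median(W[m],0))
    P=W[(W[:,0]>.59)&(W[:,0]<.635)&(W[:,1]>-.04)&(W[:,1]<.01)&(W[:,2]>.095)&(W[:,2]<.104)]
    print('core',P.min(0),P.max(0),len(P))
E
python3 go.py .612 -.016 .215 178 .612 -.016 .215 88
```

```text
187 [0.56163627 0.37460111 0.14099277]
core [ 0.59618059 -0.03304067  0.09503854] [0.63456873 0.00744331 0.10396156] 74
77 [0.54853144 0.36643053 0.13813674]
core [ 0.59061969 -0.03277095  0.09531584] [0.63112369 0.00930067 0.10316627] 60
t 3.05 at [0.5425 0.3692 0.2456] yaw 173.0 tilt 0.07 q6 -0.87 w 0.0005 g 0.0
shift [-0.1158 -0.3739  0.0305] turn z -5.0
shift [-0.1158 -0.3739  0.0305] turn z 85.0
```

```bash
python3 -c "
from h import *
c=load('side1');
a=cv2.resize(c['pixels'][90:190,150:320],None,fx=4,fy=4)
cv2.imwrite('pics/a1.png',a)
s=snap('wrist','w2')"
```

```text
(no output)
```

View pics/a1.png

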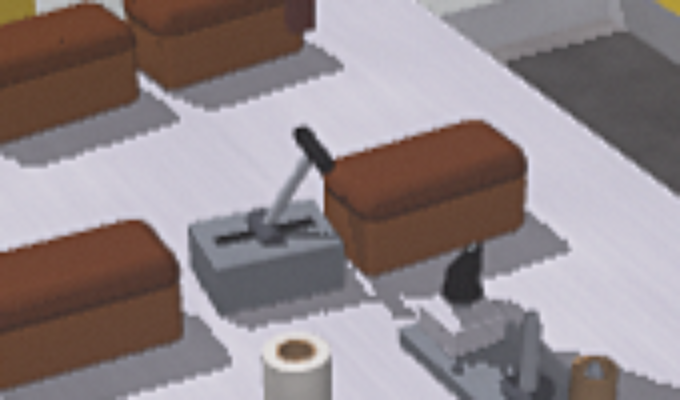

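The crop shows the lever at (310,145), still leaning away, so it is still on. I'll repeat the sweep in stages and check each one.

```bash
python3 go.py .607 .3625 .215 173 .607 .3625 .142 173 .49 .3765 .142 173
```

```text
t 3.1 at [0.5417 0.3688 0.2444] yaw 173.0 tilt 0.07 q6 -0.87 w 0.0004 g 0.0
shift [-0.0656  0.0017  0.0293] turn z 0.0
shift [-0.0657  0.0017  0.1023] turn z 0.0
shift [0.0521 0.0014 0.1024] turn z 0.0
```

Call:
drive_tool([
  [[-0.065,0.002,0],[0,0,0]],
  [[-0.065,0.002,0.03],[0,0,0]],
  [[-0.065,0.002,0.07],[0,0,0]],
  [[-0.065,0.002,0.102],[0,0,0]],
  [[-0.065,0.002,0.102],[0,0,0]],
  [[-0.065,0.002,0.102],[0,0,0]],
  [[-0.045,0.002,0.102],[0,0,0]],
  [[-0.025,0.002,0.102],[0,0,0]],
  [[-0.005,0.002,0.102],[0,0,0]],
  [[-0.005,0.002,0.102],[0,0,0]],
])

```text
t: 4.35
tool_pos: [0.5464, 0.3712, 0.1444]
tool_rot: [0.0, 0.06, 0.998, 0.0]
force: [0.8, -0.1, 0.7]
gripper_width: 0.0009
grip_force: 0.0
```

```bash
python3 go.py .49 .3765 .142 173; python3 -c "
from h import *
c=snap('side','side2');
cv2.imwrite('pics/a2.png',cv2.resize(c['pixels'][60:190,150:320],None,fx=4,fy=4))"
```

```text
t 4.35 at [0.5464 0.3712 0.1444] yaw 173.1 tilt 0.06 q6 -0.87 w 0.0009 g 0.0
shift [ 0.0566 -0.0015  0.0024] turn z 0.1
```

View pics/a2.png

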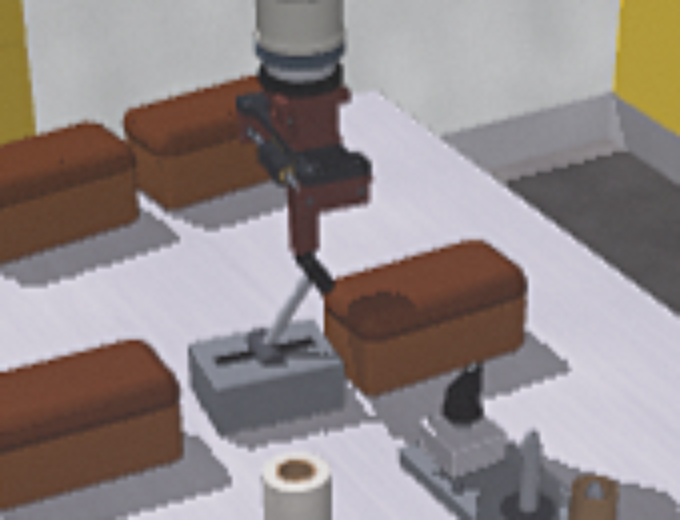

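The bar still hides the fingertips, so the fingers have only just touched it. I'll keep sweeping.

Call:
drive_tool([
  [[0.02,-0.001,0.0],[0,0,0]],
  [[0.04,-0.001,0.0],[0,0,0]],
  [[0.06,-0.001,0.0],[0,0,0]],
  [[0.08,-0.001,0.0],[0,0,0]],
  [[0.095,-0.001,0.0],[0,0,0]],
  [[0.105,-0.001,0.0],[0,0,0]],
  [[0.105,-0.001,0.0],[0,0,0]],
])

```text
t: 5.28
tool_pos: [0.4424, 0.3826, 0.1434]
tool_rot: [0.0, 0.06, 0.998, 0.0]
force: [-0.3, 0.6, -0.1]
gripper_width: 0.0003
grip_force: 0.0
```

```bash
python3 go.py .49 .3765 .142 173; python3 -c "
from h import *
c=snap('side','side3');
cv2.imwrite('pics/a3.png',cv2.resize(c['pixels'][60:190,150:320],None,fx=4,fy=4))"
```

```text
t 5.28 at [0.4424 0.3826 0.1434] yaw 173.1 tilt 0.01 q6 -0.76 w 0.0003 g 0.0
shift [-0.048  -0.0003  0.0014] turn z 0.1
```

View pics/a3.png

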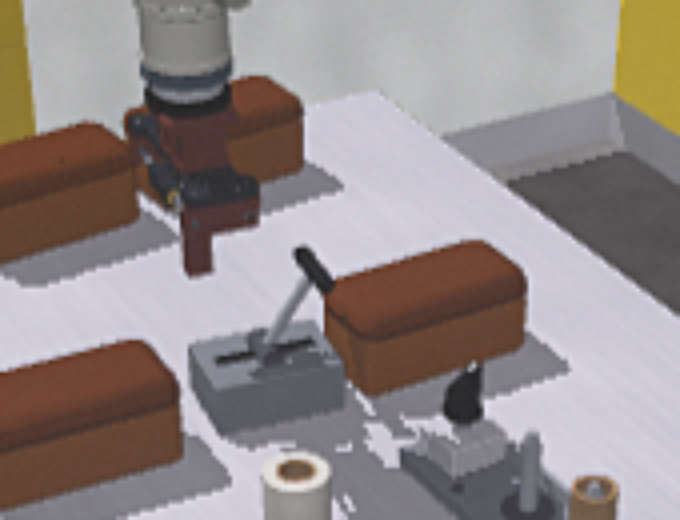

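```bash
python3 - <<'E'
from h import *
c=load('side3')
P=np.array([[.4424,.3826,.1214],[.4424,.3826,.1434],[.558,.369,.134],[.509,.374,.06],[.458,.380,.134]])
uv=cv2.projectPoints(P,c['rvec'],c['tvec'],np.array([[c['fx'],0,c['cx']],[0,c['fy'],c['cy']],[0,0,1]]),None)[0][:,0]
print((uv-[150,60])*4)
W=cloud(c)
for (u,v) in [(196,262),(205,262),(318,268),(262,345)]: print(u,v,W[v//4+60,u//4+150])
E
```

```text
[[200.33337449 305.05142148]
 [199.10179176 284.35667193]
 [316.78204181 269.24750563]
 [270.51725813 347.21148235]
 [216.09759919 290.30127849]]
196 262 [0.43847354 0.37746379 0.17247552]
205 262 [0.44518183 0.37475506 0.17196325]
318 268 [0.54995946 0.35533143 0.14429618]
262 345 [0.49648664 0.37093962 0.06902232]
```

```bash
python3 - <<'E'
from h import *
c=load('side3');W=cloud(c);p=np.array([.4424,.3826])
m=(np.hypot(W[...,0]-p[0],W[...,1]-p[1])<.05)&(W[...,2]>.09)
v,u=np.nonzero(m)
for r in sorted(set(v))[-14:]:
    k=m[r]; print(r,k.sum(),np.nonzero(k)[0][[0,-1]],W[r][k].mean(0).round(3), c['pixels'][r][k].mean(0).round())
w=snap('wrist','w3');W=cloud(w); m=(np.hypot(W[...,0]-p[0],W[...,1]-p[1])<.04)&(W[...,2]>.1)
print('wrist',np.nanmin(W[m],0),np.nanmax(W[m],0)); cv2.imwrite('pics/w3.png',w['pixels'])
E
```

```text
116 1 [195 195] [0.433 0.395 0.202] [40. 42. 64.]
117 1 [195 195] [0.432 0.395 0.199] [74. 75. 99.]
118 1 [195 195] [0.43  0.391 0.197] [ 94.  93. 114.]
119 3 [195 202] [0.435 0.379 0.197] [ 82.  80. 100.]
120 8 [195 202] [0.438 0.378 0.193] [63. 63. 84.]
121 7 [196 202] [0.438 0.373 0.191] [54. 54. 76.]
122 7 [196 202] [0.439 0.377 0.185] [53. 53. 77.]
123 7 [196 202] [0.437 0.373 0.183] [50. 52. 75.]
124 7 [196 202] [0.438 0.375 0.178] [52. 53. 76.]
125 7 [196 202] [0.438 0.376 0.174] [51. 52. 75.]
126 7 [196 202] [0.437 0.375 0.17 ] [48. 50. 73.]
127 7 [196 202] [0.437 0.375 0.166] [47. 49. 74.]
128 6 [197 202] [0.438 0.374 0.162] [ 95.  92. 106.]
129 2 [197 198] [0.432 0.379 0.157] [150. 142. 153.]
wrist [0.40623737 0.35136523 0.15577206] [0.4525154  0.41874485 0.26269399]
```

View pics/w3.png

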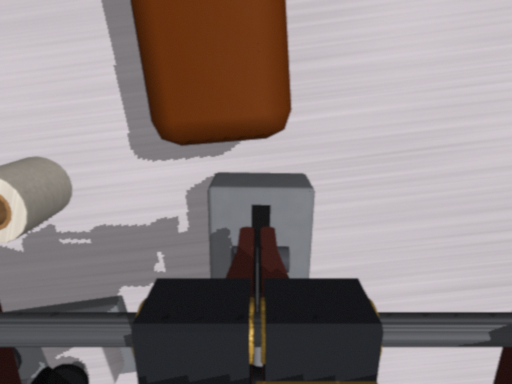

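```bash
python3 - <<'E'
from h import *
for f,p in (('side0',[.2664,.5649,.2087]),('scene0',[.2664,.5649,.2087]),('wrist0',[.2664,.5649,.2087]),('w1',[.6003,.3653,.2154])):
    c=load(f);W=cloud(c); m=(np.hypot(W[...,0]-p[0],W[...,1]-p[1])<.07)&(W[...,2]>.12)
    P=W[m]; i=np.argsort(P[:,2])[:12]; print(f,len(P),p[2]-P[i,2].round(3)[[0,3,6,11]],P[i].mean(0).round(3))
E
```

```text
side0 1450 [-0.0153 -0.0183 -0.0193 -0.0193] [0.268 0.567 0.227]
scene0 5318 [-0.0133 -0.0143 -0.0153 -0.0173] [0.271 0.566 0.224]
wrist0 40896 [-0.0123 -0.0133 -0.0133 -0.0133] [0.261 0.559 0.222]
w1 38696 [0.0954 0.0954 0.0944 0.0944] [0.54  0.371 0.12 ]
```

The wrist view at (258,235) and both depth cameras put the real fingertips about 14 mm above the reported TCP, not 22 mm ahead of it. The fingers therefore passed over the bar. I'll use tip z = TCP z + 0.014 from here and sweep again lower.

Call:
drive_tool([
  [[-0.02,0,-0.02],[0,0,0]],
  [[-0.07,0,-0.02],[0,0,0]],
  [[-0.12,0,-0.02],[0,0,0]],
  [[-0.165,0,-0.02],[0,0,0]],
  [[-0.165,0,-0.02],[0,0,0]],
  [[-0.165,0,0.01],[0,0,0]],
  [[-0.165,0,0.033],[0,0,0]],
  [[-0.165,0,0.033],[0,0,0]],
  [[-0.145,0,0.033],[0,0,0]],
  [[-0.125,0,0.033],[0,0,0]],
  [[-0.105,0,0.033],[0,0,0]],
  [[-0.085,0,0.033],[0,0,0]],
])

```text
t: 6.88
tool_pos: [0.5263, 0.3725, 0.1111]
tool_rot: [0.0, 0.061, 0.998, 0.0]
force: [1.1, 1.2, 0.8]
gripper_width: 0.0005
grip_force: 0.3
```

Call:
drive_tool([
  [[0.02,0,0],[0,0,0]],
  [[0.035,0,0],[0,0,0]],
  [[0.05,0,0],[0,0,0]],
  [[0.05,0,0],[0,0,0]],
  [[0.03,0,-0.03],[0,0,0]],
  [[0.03,0,-0.08],[0,0,0]],
  [[0.03,0,-0.08],[0,0,0]],
])

```text
t: 7.75
tool_pos: [0.4994, 0.3771, 0.1941]
tool_rot: [0.002, 0.061, 0.998, 0.002]
force: [-0.4, -0.3, 0.3]
gripper_width: 0.0005
grip_force: 0.0
```

```bash
python3 - <<'E'
from h import *
for f in ['scene','side']:
    c=snap(f,f+'4');W=cloud(c).reshape(-1,3)
    m=(W[:,0]>.41)&(W[:,0]<.66)&(W[:,1]>.3)&(W[:,1]<.45)&(W[:,2]>.115)&(W[:,2]<.155)&(c['pixels'].reshape(-1,3).max(1)<70)
    print(m.sum(),np.median(W[m],0))
E
python3 go.py .612 -.016 .21 178 .612 -.016 .21 88
```

```text
180 [0.46191088 0.38667164 0.14047549]
51 [0.4485265  0.372807   0.14225945]
t 7.85 at [0.4971 0.3756 0.1902] yaw 173.0 tilt 0.01 q6 -0.82 w 0.0008 g 0.0
shift [-0.1616 -0.3748 -0.0198] turn z -5.0
shift [-0.1616 -0.3748 -0.0198] turn z 85.0
```

The lever is off, with the bar at x≈0.46. Next is the core on the middle spindle.

Call:
drive_tool([
  [[-0.162,-0.375,-0.02],[0,0,85]],
  [[-0.162,-0.375,-0.02],[0,0,85]],
  [[-0.162,-0.375,-0.02],[0,0,85]],
  [[-0.162,-0.375,-0.02],[0,0,85]],
  [[-0.162,-0.375,-0.02],[0,0,85]],
  [[-0.162,-0.375,-0.02],[0,0,85]],
  [[-0.162,-0.375,-0.02],[0,0,85]],
  [[-0.162,-0.375,-0.02],[0,0,85]],
  [[-0.162,-0.375,-0.02],[0,0,85]],
  [[-0.162,-0.375,-0.02],[0,0,85]],
], claw=-1)

```text
t: 9.1
tool_pos: [0.612, -0.0156, 0.2091]
tool_rot: [-0.001, 0.718, 0.696, -0.001]
force: [0.2, -0.1, -0.3]
gripper_width: 0.0878
grip_force: 0.0
```

```bash
python3 go.py .612 -.016 .21 88 .612 -.016 .05 88; python3 -c "
from h import *
snap('wrist','w5')"
```

```text
t 9.1 at [ 0.612  -0.0156  0.2091] yaw 88.3 tilt 0.12 q6 -0.01 w 0.0878 g 0.0
shift [-0.0004 -0.     -0.0009] turn z 0.3
shift [-0.0004  0.0003  0.1591] turn z 0.3
```

View pics/w5.png

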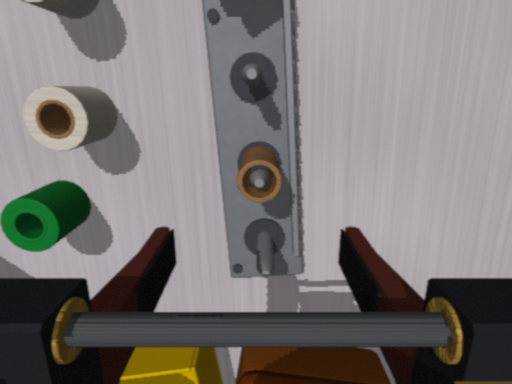

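The core rim is centred at (259,178), midway between the fingers. I'll check its y from the wrist depth.

```bash
python3 - <<'E'
from h import *
c=load('w5');W=cloud(c)
def fit(P): return [np.round(cv2.minEnclosingCircle((P[:,:2]*1000).astype(np.float32))[0],1),cv2.minEnclosingCircle((P[:,:2]*1000).astype(np.float32))[1],len(P)]
w=W[140:210,225:290].reshape(-1,3); print('core',fit(w[(w[:,2]>.096)&(w[:,2]<.106)]),np.nanmax(w[:,2]))
w=W[55:110,220:290].reshape(-1,3); k=w[(w[:,2]>.09)]; print('s2',fit(k),np.nanmax(w[:,2]))
w=W[210:280,230:300].reshape(-1,3); k=w[(w[:,2]>.09)]; print('s0',fit(k),np.nanmax(w[:,2]))
w=W[70:170,10:130].reshape(-1,3); k=w[(w[:,2]>.066)&(w[:,2]<.076)]; print('rollB',fit(k))
E
```

```text
core [array([614. , -13.2]), 19.923519134521484, 908] 0.10605121518464582
s2 [array([610.4,  76.6]), 8.778157234191895, 372] 0.10669951278868392
s0 [array([ 617.3, -102.3]), 8.874726295471191, 258] 0.10597522872136066
rollB [array([426.9,  43.5]), 30.161001205444336, 2657]
```

Call:
drive_tool([
  [[0.002,0.002,0.05],[0,0,0]],
  [[0.002,0.002,0.1],[0,0,0]],
  [[0.002,0.002,0.14],[0,0,0]],
  [[0.002,0.002,0.159],[0,0,0]],
  [[0.002,0.002,0.159],[0,0,0]],
  [[0.002,0.002,0.159],[0,0,0]],
])

```text
t: 9.9
tool_pos: [0.6162, -0.0141, 0.0528]
tool_rot: [0.001, 0.719, 0.695, 0.001]
force: [0.2, -0.4, -0.2]
gripper_width: 0.0881
grip_force: 0.0
```

Call:
drive_tool([
  [[0,0,0],[0,0,0]],
  [[0,0,0],[0,0,0]],
  [[0,0,0],[0,0,0]],
  [[0,0,0],[0,0,0]],
  [[0,0,0],[0,0,0]],
  [[0,0,0],[0,0,0]],
], claw=1, squeeze=10)

```text
t: 10.65
tool_pos: [0.6149, -0.0142, 0.0513]
tool_rot: [-0.0, 0.719, 0.695, -0.0]
force: [-0.7, -0.4, 0.5]
gripper_width: 0.0401
grip_force: 10.0
```

Gripped: the opening is 40 mm. I'll lift and carry the core to the crate.

Call:
drive_tool([
  [[0,0,-0.04],[0,0,0]],
  [[0,0,-0.09],[0,0,0]],
  [[0,0,-0.13],[0,0,0]],
  [[0,0,-0.13],[0,0,0]],
])

```text
t: 11.15
tool_pos: [0.6172, -0.0143, 0.1848]
tool_rot: [0.002, 0.719, 0.695, 0.002]
force: [-0.0, 0.3, -0.8]
gripper_width: 0.0406
grip_force: 10.0
```

```bash
python3 - <<'E'
from h import *
w=snap('wrist','w6');W=cloud(w); P=W[np.isfinite(W[...,0])]
k=P[(P[:,0]>.3)&(P[:,0]<.66)&(P[:,1]<-.2)&(P[:,2]>.083)&(P[:,2]<.096)]
px=w['pixels'].astype(int); y=(px[...,2]>120)&(px[...,1]>90)&(px[...,0]<90)
k=W[y]; k=k[(k[:,2]>.083)&(k[:,2]<.097)]
print(len(k),k.min(0),k.max(0),cv2.minAreaRect((k[:,:2]*1000).astype(np.float32)))
c=load('scene4');W=cloud(c);px=c['pixels'].astype(int);y=(px[...,2]>110)&(px[...,1]>90)&(px[...,0]<90);k=W[y];k=k[(k[:,2]>.083)&(k[:,2]<.097)&(k[:,0]>.3)&(k[:,0]<.7)]
print(len(k),cv2.minAreaRect((k[:,:2]*1000).astype(np.float32)))
E
python3 go.py .465 -.342 .18 95
```

```text
t 11.2 at [ 0.6157 -0.0142  0.1826] yaw 88.0 tilt 0.16 q6 -0.01 w 0.0405 g 10.0
shift [-0.3327 -0.1394  0.0022] turn z -7.0Traceback (most recent call last):
  File "<stdin>", line 6, in <module>
    return umr_minimum(a, axis, None, out, keepdims, initial, where)
ValueError: zero-size array to reduction operation minimum which has no identity
```

Call:
drive_tool([
  [[-0.333,-0.139,0.0],[0,0,-8]],
  [[-0.333,-0.139,0.0],[0,0,-8]],
  [[-0.333,-0.139,0.0],[0,0,-8]],
  [[-0.333,-0.139,0.0],[0,0,-8]],
  [[-0.333,-0.139,0.0],[0,0,-8]],
  [[-0.333,-0.139,0.0],[0,0,-8]],
  [[-0.333,-0.139,0.0],[0,0,-8]],
  [[-0.333,-0.139,0.0],[0,0,-8]],
  [[-0.333,-0.139,0.04],[0,0,-8]],
  [[-0.333,-0.139,0.08],[0,0,-8]],
  [[-0.333,-0.139,0.11],[0,0,-8]],
  [[-0.333,-0.139,0.11],[0,0,-8]],
])

```text
t: 12.7
tool_pos: [0.4636, -0.3394, 0.0688]
tool_rot: [-0.003, 0.668, 0.744, -0.0]
force: [-0.1, -1.3, 0.8]
gripper_width: 0.0403
grip_force: 10.0
```

Call:
drive_tool([
  [[0,0,0],[0,0,0]],
  [[0,0,0],[0,0,0]],
  [[0,0,0],[0,0,0]],
  [[0,0,0],[0,0,0]],
  [[0,0,-0.05],[0,0,0]],
  [[0,0,-0.1],[0,0,0]],
  [[0,0,-0.13],[0,0,0]],
  [[0,0,-0.13],[0,0,0]],
], claw=-0.2)

```text
t: 13.7
tool_pos: [0.4659, -0.3434, 0.2041]
tool_rot: [0.003, 0.669, 0.743, 0.0]
force: [0.1, 0.1, -0.2]
gripper_width: 0.0527
grip_force: 0.0
```

```bash
python3 - <<'E'
from h import *
c=snap('scene','scene7'); d=snap('side','side7'); 
a=cv2.resize(c['pixels'][130:250,140:330],None,fx=4,fy=4); cv2.imwrite('pics/b7.png',np.vstack([a[:,:760],]))
b=cv2.resize(d['pixels'][140:320,180:380],None,fx=3,fy=3)
cv2.imwrite('pics/b7.png',b)
for f,c in(('sc',c),('si',d)):
    W=cloud(c).reshape(-1,3)
    for n,q in dict(rollA=(.35,.5,.11,.24),rollB=(.35,.5,-.01,.11)).items():
        P=W[(W[:,0]>q[0])&(W[:,0]<q[1])&(W[:,1]>q[2])&(W[:,1]<q[3])&(W[:,2]>.066)&(W[:,2]<.076)]
        print(f,n,len(P),(P.min(0)+P.max(0))[:2]/2 if len(P) else '')
E
python3 go.py .427 .0435 .14 88
```

```text
sc rollA 156 [0.43092637 0.17062247]
sc rollB 140 [0.42870436 0.04282035]
si rollA 117 [0.42585114 0.16889511]
si rollB 139 [0.42363954 0.04182124]
t 13.8 at [ 0.4642 -0.3421  0.2009] yaw 96.0 tilt 0.01 q6 -0.76 w 0.0526 g 0.0
shift [0.3873 0.0035 0.061 ] turn z 8.0
```

View pics/b7.png

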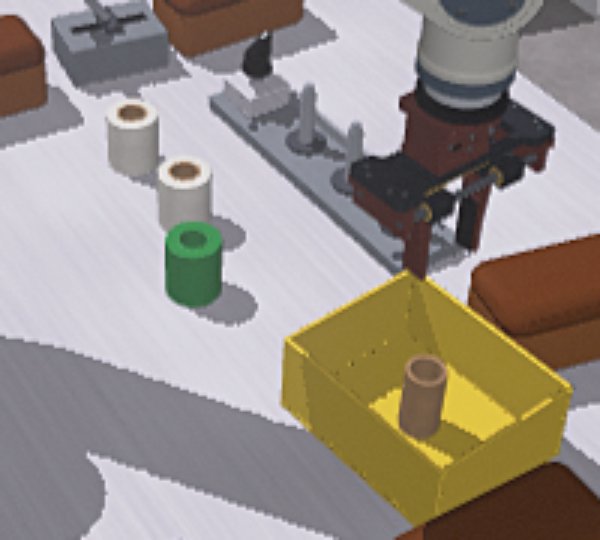

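The core (425,395) stands in the crate, and both rolls are still in place. Next is roll B at (185,195), the white one next to the green look-alike at (193,265). Its wrist fit is (0.427, 0.0435).

Call:
drive_tool([
  [[0.387,0.004,0.03],[0,0,8]],
  [[0.387,0.004,0.03],[0,0,8]],
  [[0.387,0.004,0.03],[0,0,8]],
  [[0.387,0.004,0.03],[0,0,8]],
  [[0.387,0.004,0.03],[0,0,8]],
  [[0.387,0.004,0.03],[0,0,8]],
  [[0.387,0.004,0.04],[0,0,8]],
  [[0.387,0.004,0.06],[0,0,8]],
  [[0.387,0.004,0.06],[0,0,8]],
  [[0.387,0.004,0.06],[0,0,8]],
], claw=-1)

```text
t: 15.05
tool_pos: [0.4277, 0.0423, 0.141]
tool_rot: [-0.0, 0.719, 0.695, -0.0]
force: [0.5, 0.1, 0.3]
gripper_width: 0.0877
grip_force: 0.0
```

```bash
python3 - <<'E'
from h import *
c=snap('wrist','w8');W=cloud(c).reshape(-1,3)
P=W[(W[:,0]>.36)&(W[:,0]<.5)&(W[:,1]>-.01)&(W[:,1]<.11)&(W[:,2]>.066)&(W[:,2]<.076)]
print(len(P),cv2.minEnclosingCircle((P[:,:2]*1000).astype(np.float32)))
P=W[(W[:,0]>.36)&(W[:,0]<.5)&(W[:,1]>.11)&(W[:,1]<.23)&(W[:,2]>.066)&(W[:,2]<.076)]
print(len(P),cv2.minEnclosingCircle((P[:,:2]*1000).astype(np.float32)))
E
python3 go.py .427 .0435 .012 88
```

```text
3442 ((426.6532287597656, 43.84185791015625), 29.867069244384766)
3307 ((428.6831970214844, 169.66258239746094), 29.791393280029297)
t 15.1 at [0.4281 0.0424 0.1413] yaw 88.0 tilt 0.01 q6 0.11 w 0.0876 g 0.0
shift [ 0.0011 -0.0011  0.1293] turn z -0.0
```

Call:
drive_tool([
  [[0.001,-0.001,0.05],[0,0,0]],
  [[0.001,-0.001,0.09],[0,0,0]],
  [[0.001,-0.001,0.115],[0,0,0]],
  [[0.001,-0.001,0.129],[0,0,0]],
  [[0.001,-0.001,0.129],[0,0,0]],
  [[0.001,-0.001,0.129],[0,0,0]],
])

```text
t: 15.85
tool_pos: [0.4277, 0.044, 0.0131]
tool_rot: [0.001, 0.719, 0.695, 0.001]
force: [-0.3, 0.6, 0.1]
gripper_width: 0.0879
grip_force: 0.0
```

Call:
drive_tool([
  [[0,0,0],[0,0,0]],
  [[0,0,0],[0,0,0]],
  [[0,0,0],[0,0,0]],
  [[0,0,0],[0,0,0]],
  [[0,0,-0.04],[0,0,0]],
  [[0,0,-0.08],[0,0,0]],
  [[0,0,-0.11],[0,0,0]],
  [[0,0,-0.11],[0,0,0]],
  [[0,0,-0.11],[0,0,0]],
], claw=1, squeeze=15)

```text
t: 16.98
tool_pos: [0.4262, 0.044, 0.1215]
tool_rot: [-0.0, 0.719, 0.695, -0.0]
force: [0.3, 0.0, -1.1]
gripper_width: 0.0594
grip_force: 15.0
```

```bash
python3 go.py .6140 -.0130 .13 88  .6172 -.1025 .13 88
```

```text
t 16.98 at [0.4262 0.044  0.1215] yaw 88.1 tilt 0.06 q6 0.11 w 0.0594 g 15.0
shift [-0.0506  0.1896 -0.0087] turn z 0.1
shift [-0.1399  0.1958 -0.0087] turn z 0.1
```

Call:
drive_tool([
  [[0,0,-0.025],[0,0,0]],
  [[-0.04,0.05,-0.025],[0,0,0]],
  [[-0.075,0.1,-0.025],[0,0,0]],
  [[-0.11,0.15,-0.025],[0,0,0]],
  [[-0.14,0.196,-0.025],[0,0,0]],
  [[-0.14,0.196,-0.025],[0,0,0]],
  [[-0.14,0.196,-0.025],[0,0,0]],
  [[-0.14,0.196,-0.025],[0,0,0]],
])

```text
t: 17.98
tool_pos: [0.6164, -0.1016, 0.1463]
tool_rot: [-0.001, 0.719, 0.695, -0.001]
force: [0.5, 0.3, -1.0]
gripper_width: 0.0591
grip_force: 15.0
```

```bash
python3 go.py .6172 -.1025 .13 88 .6172 -.1025 .040 88; python3 -c "
from h import *
c=snap('wrist','w9');W=cloud(c).reshape(-1,3)
P=W[(W[:,0]>.56)&(W[:,0]<.68)&(W[:,1]>-.17)&(W[:,1]<-.04)&(W[:,2]>.17)&(W[:,2]<.21)]
print(len(P),P.mean(0),cv2.minEnclosingCircle((P[:,:2]*1000).astype(np.float32)))"
```

```text
t 17.98 at [ 0.6164 -0.1016  0.1463] yaw 88.1 tilt 0.15 q6 -0.15 w 0.0591 g 15.0
shift [-0.0009  0.0009  0.0163] turn z 0.1
shift [-0.0009  0.0011  0.1063] turn z 0.1
15575 [ 0.61697478 -0.0916125   0.19649806] ((616.7308349609375, -90.42716979980469), 41.812320709228516)
```

Call:
drive_tool([
  [[-0.001,0.001,0.02],[0,0,0]],
  [[-0.001,0.001,0.035],[0,0,0]],
  [[-0.001,0.001,0.055],[0,0,0]],
  [[-0.001,0.001,0.075],[0,0,0]],
  [[-0.001,0.001,0.09],[0,0,0]],
  [[-0.001,0.001,0.1],[0,0,0]],
  [[-0.001,0.001,0.106],[0,0,0]],
  [[-0.001,0.001,0.106],[0,0,0]],
])

```text
t: 19.02
tool_pos: [0.619, -0.1036, 0.0411]
tool_rot: [-0.0, 0.719, 0.695, -0.0]
force: [-0.4, 0.4, -0.6]
gripper_width: 0.0597
grip_force: 15.0
```

Call:
drive_tool([
  [[0,0,0],[0,0,0]],
  [[0,0,0],[0,0,0]],
  [[0,0,0],[0,0,0]],
  [[0,0,0],[0,0,0]],
  [[0,0,-0.05],[0,0,0]],
  [[0,0,-0.1],[0,0,0]],
  [[0,0,-0.12],[0,0,0]],
  [[0,0,-0.12],[0,0,0]],
], claw=-1)

```text
t: 20.02
tool_pos: [0.6197, -0.1037, 0.1624]
tool_rot: [0.001, 0.719, 0.695, 0.001]
force: [-0.2, -0.3, -0.5]
gripper_width: 0.0877
grip_force: 0.0
```

```bash
python3 - <<'E'
from h import *
for n in ('scene','side'):
    W=cloud(snap(n,n+'10')).reshape(-1,3)
    P=W[(W[:,0]>.36)&(W[:,0]<.5)&(W[:,1]>.05)&(W[:,1]<.25)&(W[:,2]>.066)&(W[:,2]<.076)]; print('A',n,(P.min(0)+P.max(0))/2)
    P=W[(W[:,0]>.56)&(W[:,0]<.67)&(W[:,1]>-.15)&(W[:,1]<-.055)&(W[:,2]>.08)&(W[:,2]<.11)]; k=P[np.hypot(P[:,0]-.617,P[:,1]+.1025)>.016]; print('top of placed',np.percentile(k[:,2],[5,50,90]),(k.min(0)+k.max(0))/2)
E
python3 go.py .4287 .1695 .14 88
```

```text
A scene [0.42952908 0.17053215 0.0701031 ]
top of placed [0.08260821 0.09603957 0.09857157] [ 0.62109777 -0.10132149  0.09073696]
A side [0.42580884 0.1649772  0.07099263]
top of placed [0.081212   0.09360127 0.09787322] [ 0.61534724 -0.1062066   0.09040179]
t 20.12 at [ 0.6179 -0.1034  0.1597] yaw 88.0 tilt 0.13 q6 -0.15 w 0.0876 g 0.0
shift [ 0.2663 -0.1984  0.0202] turn z 0.0
```

Its top is at 0.096, so the first roll is fully down. Now roll A.

Call:
drive_tool([
  [[0.05,-0.037,0.0],[0,0,0]],
  [[0.1,-0.074,0.0],[0,0,0]],
  [[0.15,-0.112,0.0],[0,0,0]],
  [[0.2,-0.149,0],[0,0,0]],
  [[0.25,-0.186,0.01],[0,0,0]],
  [[0.266,-0.198,0.02],[0,0,0]],
  [[0.266,-0.198,0.02],[0,0,0]],
  [[0.266,-0.198,0.02],[0,0,0]],
])

```text
t: 21.12
tool_pos: [0.4302, 0.1685, 0.1406]
tool_rot: [-0.0, 0.719, 0.695, -0.001]
force: [-0.7, -0.3, 0.3]
gripper_width: 0.0882
grip_force: 0.0
```

```bash
python3 - <<'E'
from h import *
c=snap('wrist','w11');W=cloud(c).reshape(-1,3)
P=W[(W[:,0]>.36)&(W[:,0]<.5)&(W[:,1]>.1)&(W[:,1]<.24)&(W[:,2]>.066)&(W[:,2]<.076)]
print(len(P),cv2.minEnclosingCircle((P[:,:2]*1000).astype(np.float32)))
E
python3 go.py .4287 .1697 .012 88
```

```text
3445 ((428.8220520019531, 170.03695678710938), 29.898706436157227)
t 21.18 at [0.4306 0.1683 0.1409] yaw 88.0 tilt 0.04 q6 0.38 w 0.0877 g 0.0
shift [ 0.0014 -0.0019  0.1289] turn z -0.0
```

Call:
drive_tool([
  [[0.0015,-0.002,0.05],[0,0,0]],
  [[0.0015,-0.002,0.09],[0,0,0]],
  [[0.0015,-0.002,0.115],[0,0,0]],
  [[0.0015,-0.002,0.129],[0,0,0]],
  [[0.0015,-0.002,0.129],[0,0,0]],
  [[0.0015,-0.002,0.129],[0,0,0]],
])

```text
t: 21.92
tool_pos: [0.4291, 0.1706, 0.0131]
tool_rot: [0.0, 0.719, 0.695, 0.001]
force: [-0.4, 0.4, -0.6]
gripper_width: 0.0879
grip_force: 0.0
```

Call:
drive_tool([
  [[0,0,0],[0,0,0]],
  [[0,0,0],[0,0,0]],
  [[0,0,0],[0,0,0]],
  [[0,0,0],[0,0,0]],
  [[0,0,-0.04],[0,0,0]],
  [[0,0,-0.08],[0,0,0]],
  [[0,0,-0.13],[0,0,0]],
  [[0,0,-0.13],[0,0,0]],
  [[0,0,-0.13],[0,0,0]],
], claw=1, squeeze=15)

```text
t: 23.05
tool_pos: [0.4275, 0.1703, 0.1416]
tool_rot: [-0.0, 0.719, 0.695, -0.0]
force: [-0.5, 0.2, -1.8]
gripper_width: 0.0602
grip_force: 15.0
```

```bash
python3 go.py .6140 -.0130 .145 88
```

```text
t 23.05 at [0.4275 0.1703 0.1416] yaw 88.0 tilt 0.05 q6 0.39 w 0.0602 g 15.0
shift [-0.1769  0.1926 -0.0035] turn z 0.0
```

Call:
drive_tool([
  [[-0.04,0.045,-0.004],[0,0,0]],
  [[-0.08,0.09,-0.004],[0,0,0]],
  [[-0.12,0.13,-0.004],[0,0,0]],
  [[-0.155,0.17,-0.004],[0,0,0]],
  [[-0.177,0.193,-0.004],[0,0,0]],
  [[-0.177,0.193,-0.004],[0,0,0]],
  [[-0.177,0.193,-0.004],[0,0,0]],
  [[-0.177,0.193,-0.004],[0,0,0]],
])

```text
t: 24.05
tool_pos: [0.6138, -0.012, 0.1454]
tool_rot: [-0.001, 0.719, 0.695, -0.001]
force: [0.9, 0.4, -1.3]
gripper_width: 0.0604
grip_force: 15.0
```

```bash
python3 go.py .6140 -.0130 .040 88
```

```text
t 24.05 at [ 0.6138 -0.012   0.1454] yaw 88.1 tilt 0.12 q6 -0.01 w 0.0604 g 15.0
shift [-0.001   0.0005  0.1054] turn z 0.1
```

Call:
drive_tool([
  [[-0.001,0.0,0.02],[0,0,0]],
  [[-0.001,0.0,0.035],[0,0,0]],
  [[-0.001,0.0,0.055],[0,0,0]],
  [[-0.001,0.0,0.075],[0,0,0]],
  [[-0.001,0.0,0.09],[0,0,0]],
  [[-0.001,0.0,0.1],[0,0,0]],
  [[-0.001,0.0,0.105],[0,0,0]],
  [[-0.001,0.0,0.105],[0,0,0]],
])

```text
t: 25.05
tool_pos: [0.6151, -0.0139, 0.0412]
tool_rot: [-0.0, 0.719, 0.695, -0.0]
force: [0.2, 0.3, -1.4]
gripper_width: 0.0604
grip_force: 15.0
```

Call:
drive_tool([
  [[0,0,0],[0,0,0]],
  [[0,0,0],[0,0,0]],
  [[0,0,0],[0,0,0]],
  [[0,0,0],[0,0,0]],
  [[0,0,-0.05],[0,0,0]],
  [[0,0,-0.1],[0,0,0]],
  [[0,0,-0.13],[0,0,0]],
  [[0,0,-0.13],[0,0,0]],
], claw=-1)

```text
t: 26.05
tool_pos: [0.6168, -0.014, 0.174]
tool_rot: [0.002, 0.719, 0.695, 0.002]
force: [0.2, -0.3, -0.6]
gripper_width: 0.0879
grip_force: 0.0
```

```bash
python3 - <<'E'
from h import *
for n in ('scene','side','wrist'):
    c=snap(n,n+'12');W=cloud(c);px=c['pixels'];V=W.reshape(-1,3)
    for cx,cy in ((.617,-.1025),(.614,-.013)):
        d=np.hypot(V[:,0]-cx,V[:,1]-cy);k=V[(d<.035)&(d>.016)&(V[:,2]>.08)&(V[:,2]<.12)]
        if len(k)>20: print('top',n,len(k),np.percentile(k[:,2],[50,90,98]),(k.min(0)+k.max(0))[:2]/2)
c=load('wrist12');W=cloud(c)
v,u=np.nonzero((np.abs(W[...,0]-.606)<.04)&(np.abs(W[...,1]-.18)<.04)&(W[...,2]>.099)&(W[...,2]<.112))
k=W[v,u]; I=c['pixels'][v,u].max(1)
if len(k):
    print('wing',len(k),u.min(),u.max(),v.min(),v.max(),cv2.minAreaRect((k[:,:2]*1000).astype(np.float32)),'mark',k[I>130].mean(0),(I>130).sum())
E
python3 go.py .6055 .18 .19 88
```

```text
top scene 183 [0.09520349 0.09837438 0.09951681] [ 0.62173775 -0.104286  ]
top scene 195 [0.09556063 0.09835444 0.09950068] [ 0.61762304 -0.01372528]
top side 182 [0.09408646 0.09758781 0.09941188] [ 0.61514499 -0.10622745]
top side 158 [0.09465172 0.09787418 0.09954886] [ 0.61379011 -0.01546347]
top wrist 2469 [0.09547866 0.09650775 0.09703761] [ 0.61923027 -0.09804583]
top wrist 3257 [0.09566451 0.09656795 0.09712613] [ 0.61508578 -0.01427025]
t 26.2 at [ 0.6141 -0.0139  0.1699] yaw 88.0 tilt 0.12 q6 -0.01 w 0.0879 g 0.0
shift [ 0.1935 -0.0152 -0.0201] turn z 0.0
```

Both tops are at 0.0955, so both rolls are seated. Next I look at the thumbscrew.

Call:
drive_tool([
  [[0.04,-0.008,-0.03],[0,0,0]],
  [[0.08,-0.008,-0.04],[0,0,0]],
  [[0.1,-0.008,-0.04],[0,0,0]],
  [[0.1,-0.008,-0.04],[0,0,0]],
  [[0.1,-0.008,-0.04],[0,0,0]],
])

```text
t: 26.82
tool_pos: [0.6098, 0.0853, 0.2099]
tool_rot: [-0.001, 0.719, 0.695, -0.001]
force: [0.9, -0.2, 0.5]
gripper_width: 0.0872
grip_force: 0.0
```

```bash
cat > wing.py <<'E'
from h import *
import sys
c=snap('wrist',sys.argv[1]);W=cloud(c)
v,u=np.nonzero((np.abs(W[...,0]-.606)<.04)&(np.abs(W[...,1]-.18)<.04)&(W[...,2]>.098)&(W[...,2]<.112))
k=W[v,u]; I=c['pixels'][v,u].max(1)
ev,E=np.linalg.eigh(np.cov(k[:,:2].T)); 
print('wing',len(k),u.min(),u.max(),v.min(),v.max(),cv2.minAreaRect((k[:,:2]*1000).astype(np.float32)),'axis deg',np.degrees(np.arctan2(E[1,1],E[0,1])))
print('mark',k[I>130].mean(0),(I>130).sum())
a=c['pixels'][max(v.min()-30,0):v.max()+40,max(u.min()-40,0):u.max()+40]; cv2.imwrite(f'pics/{sys.argv[1]}c.png',cv2.resize(a,None,fx=3,fy=3))
E
python3 wing.py w13; python3 go.py .6055 .18 .19 88
```

```text
wing 1073 218 279 44 92 ((606.2936401367188, 181.5063018798828), (53.96381378173828, 12.064470291137695), 31.32050895690918) axis deg -148.65662856272135
mark [0.62067296 0.19027658 0.1052665 ] 80
t 26.88 at [0.61   0.0852 0.2102] yaw 88.0 tilt 0.11 q6 0.15 w 0.0877 g 0.0
shift [ 0.0946 -0.0078  0.0201] turn z 0.0
```

View pics/w13c.png

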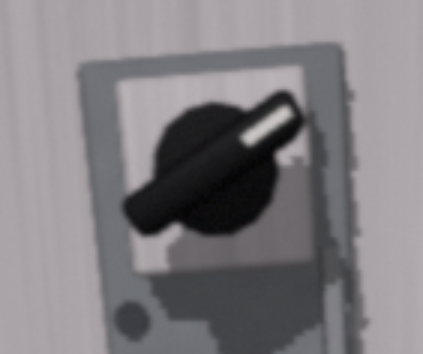

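The white mark at (268,125) lies on the +x+y half, so the wing axis is at 211° in the world, which is about 2.63 rad. The stop is about 164° clockwise from there. I'll grip at tool yaw 211°.

Call:
drive_tool([
  [[0.096,-0.007,0.0],[0,0,-10]],
  [[0.096,-0.007,0.0],[0,0,-20]],
  [[0.096,-0.007,0.0],[0,0,-30]],
  [[0.096,-0.007,0.0],[0,0,-40]],
  [[0.096,-0.007,0.0],[0,0,-51]],
  [[0.096,-0.007,0.0],[0,0,-61]],
  [[0.096,-0.007,0.0],[0,0,-72]],
  [[0.096,-0.007,0.0],[0,0,-82]],
  [[0.096,-0.007,0.0],[0,0,-93]],
  [[0.096,-0.007,0.0],[0,0,-103]],
  [[0.096,-0.007,0.0],[0,0,-113]],
  [[0.096,-0.007,0.0],[0,0,-123.3]],
])

```text
t: 28.38
tool_pos: [0.6068, 0.1811, 0.2108]
tool_rot: [-0.0, -0.272, 0.962, -0.0]
force: [0.2, -0.6, 0.3]
gripper_width: 0.0879
grip_force: 0.0
```

Call:
drive_tool([
  [[0,0,0.04],[0,0,0]],
  [[0,0,0.04],[0,0,0]],
])

```text
t: 28.62
tool_pos: [0.6046, 0.1807, 0.1683]
tool_rot: [-0.003, -0.269, 0.963, -0.0]
force: [0.2, -0.2, 0.2]
gripper_width: 0.088
grip_force: 0.0
```

```bash
python3 go.py .6063 .1815 .062 211.3
```

```text
t 28.62 at [0.6046 0.1807 0.1683] yaw -148.7 tilt 0.37 q6 -1.84 w 0.088 g 0.0
shift [-0.0025 -0.0004  0.1063] turn z -0.0
```

Call:
drive_tool([
  [[0,0,0.05],[0,0,0]],
  [[0,0,0.085],[0,0,0]],
  [[0,0,0.106],[0,0,0]],
  [[0,0,0.106],[0,0,0]],
  [[0,0,0.106],[0,0,0]],
  [[0,0,0.106],[0,0,0]],
])

```text
t: 29.38
tool_pos: [0.6078, 0.1828, 0.0669]
tool_rot: [0.001, -0.27, 0.963, 0.0]
force: [0.4, 0.3, -0.1]
gripper_width: 0.0877
grip_force: 0.0
```

Call:
drive_tool([
  [[0,0,0],[0,0,0]],
  [[0,0,0],[0,0,0]],
  [[0,0,0],[0,0,0]],
  [[0,0,0],[0,0,0]],
  [[0,0,0],[0,0,0]],
  [[0,0,0],[0,0,0]],
  [[0,0,0],[0,0,0]],
], claw=1, squeeze=15)

```text
t: 30.25
tool_pos: [0.6067, 0.1825, 0.0652]
tool_rot: [-0.0, -0.27, 0.963, -0.0]
force: [0.0, -0.3, 0.1]
gripper_width: 0.0216
grip_force: 0.0
```

```bash
python3 go.py .6063 .1815 .062 211.3; python3 -c "
from h import *
print(get_state()['wrist_torque'])"
```

```text
t 30.25 at [0.6067 0.1825 0.0652] yaw -148.7 tilt 0.0 q6 -1.84 w 0.0216 g 0.0
shift [ 0.0009 -0.0006  0.0032] turn z 0.0
[0.06221139 0.04278057 0.00412752]
```

Call:
drive_tool([
  [[0,0,0],[0,0,0]],
  [[0,0,0],[0,0,0]],
  [[0,0,0],[0,0,0]],
  [[0.001,-0.001,0],[0,0,9]],
  [[0.001,-0.001,0],[0,0,18]],
  [[0.001,-0.001,0],[0,0,27]],
  [[0.001,-0.001,0],[0,0,36]],
  [[0.001,-0.001,0],[0,0,45]],
  [[0.001,-0.001,0],[0,0,54]],
  [[0.001,-0.001,0],[0,0,63]],
  [[0.001,-0.001,0],[0,0,72]],
  [[0.001,-0.001,0],[0,0,80]],
])

```text
t: 31.75
tool_pos: [0.6069, 0.1805, 0.0653]
tool_rot: [0.001, 0.414, 0.91, -0.0]
force: [2.8, -5.6, 0.4]
gripper_width: 0.0122
grip_force: 15.0
```

```bash
python3 go.py .6063 .1815 .062 47; python3 -c "
from h import *
print(get_state()['wrist_torque'])"
```

```text
t 31.75 at [0.6069 0.1805 0.0653] yaw 131.1 tilt 0.07 q6 -0.45 w 0.0122 g 15.0
shift [0.0012 0.0002 0.0033] turn z 84.1
[-1.00717066 -0.41358627  0.03624205]
```

Call:
drive_tool([
  [[0.001,0,0],[0,0,9]],
  [[0.001,0,0],[0,0,18]],
  [[0.001,0,0],[0,0,27]],
  [[0.001,0,0],[0,0,36]],
  [[0.001,0,0],[0,0,45]],
  [[0.001,0,0],[0,0,54]],
  [[0.001,0,0],[0,0,63]],
  [[0.001,0,0],[0,0,72]],
  [[0.001,0,0],[0,0,79]],
  [[0.001,0,0],[0,0,85]],
  [[0.001,0,0],[0,0,89]],
  [[0.001,0,0],[0,0,89]],
])

```text
t: 33.25
tool_pos: [0.6057, 0.1809, 0.0653]
tool_rot: [0.001, 0.932, 0.361, -0.0]
force: [0.8, -7.6, 0.3]
gripper_width: 0.013
grip_force: 15.3
```

```bash
python3 go.py .6063 .1815 .062 137; python3 -c "
from h import *
s=get_state();print(s['wrist_torque'],s['force'])"
```

```text
t 33.25 at [0.6057 0.1809 0.0653] yaw 42.4 tilt 0.09 q6 1.1 w 0.013 g 15.3
shift [ 0.0009 -0.0001  0.0033] turn z 85.4
[-1.14187639 -0.06434352  0.32200267] [ 0.83895653 -7.58046774  0.31506212]
```

Torque of 0.32 N·m shows it has bottomed. Now I back off to wing yaw 137°.

Call:
drive_tool([
  [[0,0,0],[0,0,-9]],
  [[0,0,0],[0,0,-18]],
  [[0,0,0],[0,0,-27]],
  [[0,0,0],[0,0,-36]],
  [[0,0,0],[0,0,-45]],
  [[0,0,0],[0,0,-54]],
  [[0,0,0],[0,0,-63]],
  [[0,0,0],[0,0,-72]],
  [[0,0,0],[0,0,-81]],
  [[0,0,0],[0,0,-89]],
  [[0,0,0],[0,0,-94.6]],
  [[0,0,0],[0,0,-94.6]],
])

```text
t: 34.75
tool_pos: [0.6065, 0.181, 0.0653]
tool_rot: [0.001, 0.366, 0.93, -0.0]
force: [3.4, -6.6, -2.0]
gripper_width: 0.0118
grip_force: 15.0
```

Call:
drive_tool([
  [[0,0,0],[0,0,0]],
  [[0,0,0],[0,0,0]],
])

```text
t: 35.0
tool_pos: [0.6065, 0.181, 0.0653]
tool_rot: [0.001, 0.367, 0.93, -0.0]
force: [3.9, -7.2, -1.8]
gripper_width: 0.0118
grip_force: 15.0
```

```bash
python3 go.py .6063 .1815 .062 137; python3 -c "
from h import *
s=get_state();print(s['wrist_torque'],s['force'])"
```

```text
t 35.0 at [0.6065 0.181  0.0653] yaw 137.0 tilt 0.09 q6 -0.55 w 0.0118 g 15.0
shift [0.0005 0.0003 0.0033] turn z -0.0
[-1.19449568 -0.6747398   0.00394657] [ 3.92619024 -7.15606549 -1.8441255 ]
```

Now release, rise and check the angle.

Call:
drive_tool([
  [[0,0,0],[0,0,0]],
  [[0,0,0],[0,0,0]],
  [[0,0,0],[0,0,0]],
  [[0,0,0],[0,0,0]],
  [[0,0,-0.05],[0,0,0]],
  [[0,0,-0.1],[0,0,0]],
  [[0,0,-0.15],[0,0,0]],
  [[-0.05,0,-0.17],[0,0,0]],
  [[-0.1,0,-0.17],[0,0,0]],
  [[-0.1,0,-0.17],[0,0,0]],
  [[-0.1,0,-0.17],[0,0,0]],
], claw=-1)

```text
t: 36.38
tool_pos: [0.678, 0.1137, 0.2346]
tool_rot: [-0.001, 0.367, 0.93, -0.0]
force: [-0.5, -0.2, 0.5]
gripper_width: 0.0876
grip_force: 0.0
```

```bash
python3 wing.py w14; python3 go.py .41 .384 .215 173 .41 .384 .111 173 .57 .3665 .111 173
```

```text
wing 894 250 263 33 99 ((606.1787719726562, 180.9437255859375), (11.367193222045898, 53.7698974609375), 47.2862548828125) axis deg 137.59851095867867
mark [0.61911962 0.17006336 0.10533363] 64
t 36.42 at [0.6778 0.1142 0.2347] yaw 137.0 tilt 0.09 q6 -0.67 w 0.0879 g 0.0
shift [0.3798 0.0145 0.0201] turn z -36.0
shift [0.3797 0.0146 0.1241] turn z -36.0
shift [0.2508 0.111  0.1239] turn z -36.0
```

The wing reads 137.6° against a target of 137.1°. The final step is the lever back on, pushing from the robot's side.

Call:
drive_tool([
  [[0.06,0.002,0],[0,0,-9]],
  [[0.12,0.005,0],[0,0,-18]],
  [[0.18,0.007,0],[0,0,-27]],
  [[0.24,0.01,0.01],[0,0,-36]],
  [[0.3,0.012,0.02],[0,0,-36]],
  [[0.35,0.0145,0.02],[0,0,-36]],
  [[0.38,0.0145,0.02],[0,0,-36]],
  [[0.38,0.0145,0.02],[0,0,-36]],
  [[0.38,0.0145,0.02],[0,0,-36]],
  [[0.38,0.0145,0.02],[0,0,-36]],
], claw=1)

```text
t: 37.67
tool_pos: [0.4115, 0.383, 0.2153]
tool_rot: [0.0, 0.062, 0.998, -0.0]
force: [-0.1, -0.8, -0.3]
gripper_width: 0.0006
grip_force: 0.0
```

```bash
python3 go.py .412 .384 .112 173 .515 .3725 .112 173
```

```text
t 37.67 at [0.4115 0.383  0.2153] yaw 172.9 tilt 0.01 q6 -0.72 w 0.0006 g 0.0
shift [-0.0004  0.0011  0.1033] turn z -0.1
shift [-0.104   0.0024  0.1033] turn z -0.1
```

Call:
drive_tool([
  [[0,0,0.05],[0,0,0]],
  [[0,0,0.09],[0,0,0]],
  [[0,0,0.103],[0,0,0]],
  [[0,0,0.103],[0,0,0]],
  [[-0.02,0,0.103],[0,0,0]],
  [[-0.04,0,0.103],[0,0,0]],
  [[-0.06,0,0.103],[0,0,0]],
  [[-0.08,0,0.103],[0,0,0]],
  [[-0.095,0,0.103],[0,0,0]],
  [[-0.105,0,0.103],[0,0,0]],
  [[-0.105,0,0.103],[0,0,0]],
  [[-0.095,0,0.06],[0,0,0]],
])

```text
t: 39.17
tool_pos: [0.5032, 0.3704, 0.1523]
tool_rot: [-0.003, 0.062, 0.998, -0.002]
force: [0.1, 0.4, 0.2]
gripper_width: 0.0004
grip_force: 0.0
```

Call:
drive_tool([
  [[0.02,0,-0.05],[0,0,0]],
  [[0.03,0,-0.1],[0,0,0]],
  [[0.03,0,-0.14],[0,0,0]],
  [[0.03,0,-0.14],[0,0,0]],
  [[0.03,0,-0.14],[0,0,0]],
  [[0.03,0,-0.14],[0,0,0]],
])

```text
t: 39.92
tool_pos: [0.4747, 0.3751, 0.2935]
tool_rot: [-0.001, 0.061, 0.998, -0.001]
force: [0.5, -0.4, -0.5]
gripper_width: 0.0005
grip_force: 0.0
```

```bash
python3 - <<'E'
from h import *
for f in ['scene','side']:
    c=snap(f,f+'15');W=cloud(c).reshape(-1,3)
    m=(W[:,0]>.41)&(W[:,0]<.66)&(W[:,1]>.3)&(W[:,1]<.45)&(W[:,2]>.115)&(W[:,2]<.155)&(c['pixels'].reshape(-1,3).max(1)<70)
    print(m.sum(),np.median(W[m],0))
cv2.imwrite('pics/fin.png',cv2.resize(c['pixels'][80:330,100:400],None,fx=2.4,fy=2.4))
E
```

```text
159 [0.56239461 0.37929269 0.14079451]
52 [0.55002789 0.36074987 0.14042669]
```

View pics/fin.png

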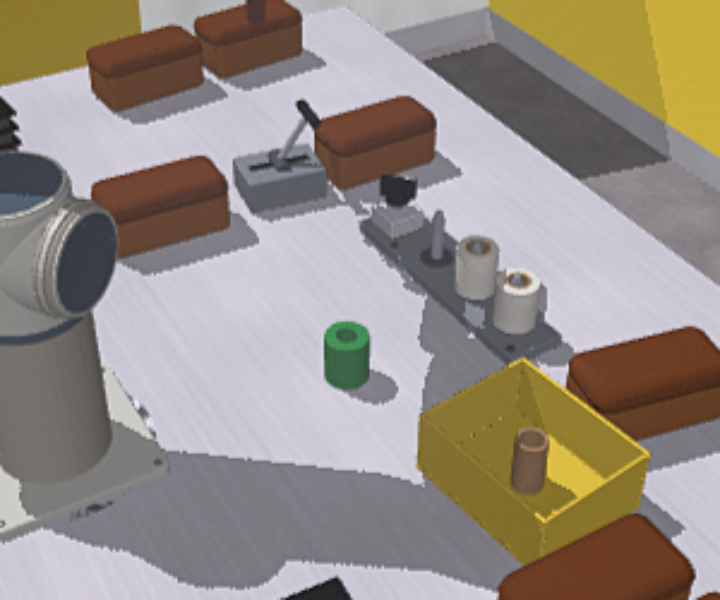

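The lever at (310,113) is on, both rolls are seated at (477,265) and (517,300), and the core is in the crate at (530,460). The robot is clear of everything.

```bash
python3 -c "
from rig import close_job; print(close_job())"
```

```text
the job is handed in; nothing more can be done
None
```

The roll change is finished and handed in, in the order asked: isolator off, the one core in the crate, both rolls seated on their own spindles, brake screw bottomed and backed off to about 3.92 rad (target 3.93), isolator on again; the first lever sweeps missed because the fingertips sit about 35 mm higher than specified, which I corrected for.

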